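# Close the iris of the up-looking camera onto its stop and cap the lens

## Robot

A 6-joint arm with a two-finger parallel gripper is mounted at the origin on a cart in front of the work surface, level with it; the furniture and walls round the work are solid. World frame = base frame: x ahead of the robot, y to its left, z up, the work surface at z = 0. Lengths are in m, angles in rad, forces in N, time in s.
With the tool pointing down it reaches from about 0.275 to 0.975 m from the base axis. Payload 8.4 kg.
Tool frame: the origin (TCP) lies at the very end of the fingers, on their centre line; the grasp point (between the pads) lies 19 mm behind it (bot.grip_depth is the distance from the TCP to the grasp point, in m); x points along the fingers, z is the direction in which the jaws open and shut, and the axes are right-handed (so a half turn about x gives the same grasp; the last joint's range is limited). The gripper opens to 92 mm and grips with 3 to 60 N. Pads are 20 mm wide; open, the fingers measure 128 mm over their backs; the gripper's body (75 mm by 189 mm) begins 69 mm behind the grasp point.
Start: joints at [1.251, 0.353, 1.633, -0, 1.155, -0.002], TCP at [0.195, 0.594, 0.187] pointing down, gripper open.
Joint ranges: [-2.63, 2.63], [-0.92, 2.1], [0.06, 2.66], [-1.3, 4.44], [0, 2.69], [-3.02, 3.02]. Speed limits (rad/s): [2.22, 2.22, 2.79, 3.14, 3.14, 3.14].

## Interface

Orientations are given as a 3x3 rotation matrix whose columns are the frame's x, y, z axes.
In Python, from rig import bot, eoat, eyes, get_t, get_joint_positions, get_qvel, get_tau, get_eef_pos, get_tcp_rot, get_ft_force, get_wrist_torque, get_width gives the robot as it stands. The module is installed in compiled form; this text tells all that it offers. Calls block until the motion is done:
- bot.move_to(position, orientation): joint-space move of the TCP to a pose.
- bot.move_l(position, frame=None, v=0.15, max_force=None): straight line of the TCP; frame=None keeps the orientation; v is the mean speed in m/s. With max_force (N) it stops when the force on the tool has changed by that much, and returns True; else False.
- bot.set_joints(angles): joint-space move.
- eoat.gripper_to(opening): finger opening in m; the grip force is fixed at half the most; returns when the fingers have stopped.
- bot.dwell(seconds).
- bot.ik(position, orientation): joint angles nearest the present ones, or None.
- eyes.camera(name): name is "scene" or "top" or "wrist"; returns (picture, depth): 400x640x3 uint8, red, green, blue; 400x640 float32, m along the optical axis (not along the pixel's ray), 0 where there is no reading.
- eyes.camera_params(name): a dict with "intrinsics" (3x3 intrinsics, pixels), "dist" ([k1, k2, p1, p2, k3] as OpenCV has them; the pictures are not rectified), "R" (3x3) and "t" (3): a world point X has camera coordinates R X + t; the wrist camera has in their place "hand_eye" (4x4, takes a point from camera to tool coordinates, whose origin is the TCP and whose axes are the tool frame's). Camera axes: x right, y down, z forward; pixel columns grow to the right and rows downward; lengths in m; the calibration is good to about 2 mm. A picture is of the moment at which its call begins: read the wrist's pose just before it. camera_params takes no time and is no camera call.
A pose or a line that the arm cannot do raises bot.Unreachable and nothing moves.
- bot.sign_off(): hands the job in, once; it reports no verdict.
Readings, each from a call of its own:
- get_t(): time.
- get_joint_positions(): joint angles.
- get_qvel(): joint speeds.
- get_tau(): joint torques, N m.
- get_eef_pos(): TCP position.
- get_tcp_rot(): TCP orientation.
- get_ft_force(): force on the tool from outside, world axes, zero at the start.
- get_wrist_torque(): the same for the moment, N m.
- get_width(): finger opening in m.
Only numpy, scipy, OpenCV 4.12 (cv2) and the standard library are available. Lean on these libraries where they do the work, as an engineer would, in place of code of your own. Each camera call takes 0.05 s, during which the arm holds its last target.

## Task

Make the up-looking inspection camera ready for its dark picture. Close the iris: turn the slim lug-carrying ring in the middle of the lens anticlockwise, seen from above, until its lug just comes to bear on the stop screw - feel for it, do not drive the screw along - and touch neither the focus ring above it nor the preset ring below it. Put the dust cap over the front of the lens, gently and fully home, and let go.

Things in the scene. Friction and masses are not known exactly. Their poses are not given: they have to be found in the camera images.
- camera: Up-looking inspection camera bolted to the bench: foot plate 110 x 86 x 8 mm, grey housing 60 x 60 mm up to 52 mm, then the lens, 123 mm high in all. Origin under the plate's centre on the lens axis; z up along it, -x roughly towards the robot. The lens from below: mount ring, preset ring, iris ring, focus ring, front barrel.
- iris_ring: Slim ring to turn: bright aluminium, ribbed, diameter 56 mm, 10 mm high (75.5 to 85.5 mm above the bench); 5 mm prouder than the focus ring above, 4 mm less than the preset ring 1.5 mm below. Origin on the lens axis at mid-height; -x along its lug. Turns about z with about 0.1 N m of friction, stays where left; anticlockwise from above closes the iris.
- lug (a point): Point near the end of the iris ring's lug, 37.5 mm from the lens axis, 79 mm above the bench. The lug is a block 5 mm wide and 7 mm high, 11 mm proud of the ring. It starts about 0.35 to 1.35 rad short of the stop: one grasp is enough. Set the fingers on the ring clear of the arc from lug to screw.
- preset_ring: Black ring below the iris ring, diameter 64 mm, 66 to 74 mm above the bench, with an ear that reaches 45 mm out from the axis. Origin on the lens axis at mid-height; -x along the ear. Its setting must stay: only stiff friction holds it, giving way when the lug pushes the screw with about 20 N.
- stop_screw (a point): Pivot of the stop screw on the preset ring's ear, 37.5 mm from the lens axis, 79 mm above the bench. Its steel head, 9 mm across, 74 to 84 mm above the bench, sits 3 mm off the pivot, towards the axis and to an unknown side, so lug and screw meet with the two points 4 to 11 mm apart: the meeting must be felt (1 N at the lug is 0.036 N m about the lens axis).
- focus_ring: Black ribbed ring above the iris ring, diameter 46 mm, 87 to 107 mm above the bench; origin on the lens axis at mid-height. Locked; not to be touched.
- front_barrel: Front end of the lens: steel barrel of diameter 40 mm, 107 to 123 mm above the bench, with a 1.5 mm chamfer at the top; the cap goes over it. Origin on the lens axis at its foot.
- lens_front (a point): Centre of the lens's front rim, on the lens axis, 123 mm above the bench.
- cap_grip (a point): Middle of the dust cap's finger bar. The cap is a loose black inverted cup, 28 to 56 g, 50 mm across, bore about 42.5 mm, 16 mm high, standing skirt down. The bar on top is 36 mm long (x), 12 mm wide (y, grip it so), 14 mm high; this point is 23 mm above the skirt's rim, z up. The pale round tin, 60 mm across and without a bar, is no part of the job.
- cap_seat (a point): Centre of the underside of the cap's top, inside the cap, 12 mm above the skirt's rim and 11 mm below the middle of the finger bar; it lies on the lens's front rim when the cap is home.
Mind the look-alikes: they are no part of the job. Of the things that look like the part that bears cap_grip, the larger one is meant.

How it is judged:
On the way:
1. the iris ring's lug bears on the stop screw with 1 to 12 N (contact force between iris_ring and preset_ring between 1 and 12 N), for 0.1 s.
At the end, for the whole second after the job is handed in: Lug within 12.5 mm of the stop screw's pivot; the screw within 1.5 mm of where it was; the cap upright within 0.05 rad on the lens front, its top down on the rim within 1.5 mm and centred within 3 mm; all released (distance between lug and stop_screw below 0.0125 m and distance of stop_screw from where it was at the start of the episode below 0.0015 m and horizontal distance between cap_seat and lens_front below 0.003 m and z of cap_seat in the frame of lens_front between -0.0025 and 0.0015 m and angle between cap_seat's own z axis and vertical below 0.05 rad); the robot touches nothing.
It fails at once if the lug is driven against the stop screw with more than 12 N (contact force between iris_ring and preset_ring above 12 N).
It fails at once if the preset ring is shifted (its screw by more than 1.5 mm) (distance of stop_screw from where it was at the start of the episode above 0.0015 m).
It fails at once if the fingers touch the focus ring with more than 2 N (contact force between the fingers and focus_ring above 2 N).
It fails at once if the fingers touch the preset ring or its screw with more than 2 N (contact force between the fingers and preset_ring above 2 N).
It fails at once if the front of the lens is pressed with more than 40 N (contact force between anything else and front_barrel above 40 N).
It also fails if it takes over 72 s, if anything falls off the work surface, if the arm or the gripper's body presses on something with over 40 N, if the wrist force passes 120 N, or if a joint passes its speed limit or range.

## Working session

There is one attempt and no reset: what is moved stays moved. The work goes in short steps, each a Python script; the robot and the scene stay as the last script left them, time stands still between calls to the robot, and variables do not carry over. Pictures are saved under pics/ and viewed, and the job is handed in when it is done.

```bash
mkdir -p pics; ls; cat > h.py <<'E'
import numpy as np, cv2
from rig import bot, eoat, eyes, get_t, get_joint_positions, get_qvel, get_tau, get_eef_pos, get_tcp_rot, get_ft_force, get_wrist_torque, get_width
def save(n,im): cv2.imwrite('pics/'+n,cv2.cvtColor(im,cv2.COLOR_RGB2BGR))
E
python3 - <<'E'
from h import *
print(get_t())
for n in ["scene","top","wrist"]:
    R=get_tcp_rot();p=get_eef_pos()
    im,d=eyes.camera(n); save(n+'0.png',im); np.savez('pics/'+n+'0.npz',im=im,d=d,R=R,p=p)
    print(n,eyes.camera_params(n))
print(get_t(),p,R)
E
```

```text
pics
0.0
scene {'intrinsics': array([[408.2189092 ,   0.        , 320.45439907],
       [  0.        , 408.2189092 , 197.54380427],
       [  0.        ,   0.        ,   1.        ]]), 'dist': array([0.02004564, 0.        , 0.        , 0.        , 0.        ]), 'R': array([[ 0.87915074, -0.47648267, -0.00763145],
       [-0.25106589, -0.44950756, -0.85726826],
       [ 0.40504307,  0.75558402, -0.51481345]]), 't': array([-0.46323026,  0.20180811,  0.76612382])}
top {'intrinsics': array([[445.55562136,   0.        , 327.15702923],
       [  0.        , 445.55562136, 205.15162043],
       [  0.        ,   0.        ,   1.        ]]), 'dist': array([-0.03989081,  0.        ,  0.        ,  0.        ,  0.        ]), 'R': array([[ 2.66905319e-03, -9.99914924e-01, -1.27679430e-02],
       [-9.85455447e-01, -4.60572649e-04, -1.69933366e-01],
       [ 1.69913029e-01,  1.30358002e-02, -9.85372838e-01]]), 't': array([-0.01443052,  0.50877709,  0.91603071])}
wrist {'intrinsics': array([[351.2528622 ,   0.        , 322.67338461],
       [  0.        , 351.2528622 , 195.66042122],
       [  0.        ,   0.        ,   1.        ]]), 'dist': array([-0.07632345,  0.        ,  0.        ,  0.        ,  0.        ]), 'hand_eye': array([[ 4.08777929e-04, -2.89469850e-01,  9.57187045e-01,
        -1.97690549e-01],
       [ 7.93596817e-04, -9.57186730e-01, -2.89470093e-01,
         8.24334052e-02],
       [ 9.99999602e-01,  8.77949578e-04, -1.61554457e-04,
         3.84952297e-04],
       [ 0.00000000e+00,  0.00000000e+00,  0.00000000e+00,
         1.00000000e+00]])}
0.15 [0.19516169 0.59326811 0.18635419] [[-3.51312682e-04 -9.49924092e-01  3.12480554e-01]
 [-1.15098577e-03  3.12480751e-01  9.49923395e-01]
 [-9.99999276e-01 -2.59405359e-05 -1.20312756e-03]]
```

View pics/top0.png

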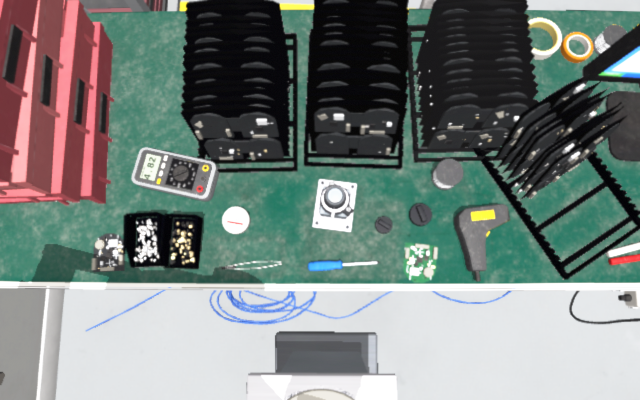

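View pics/scene0.png

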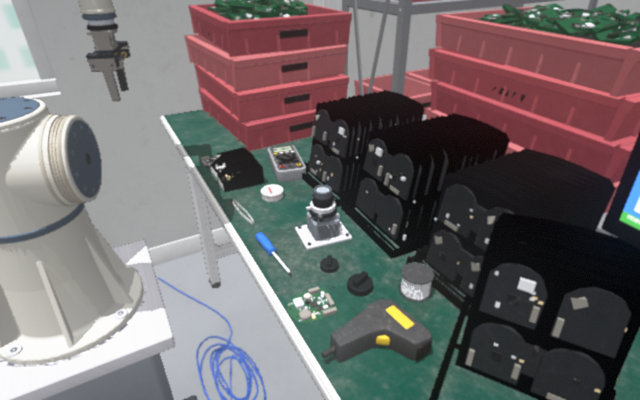

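View pics/wrist0.png

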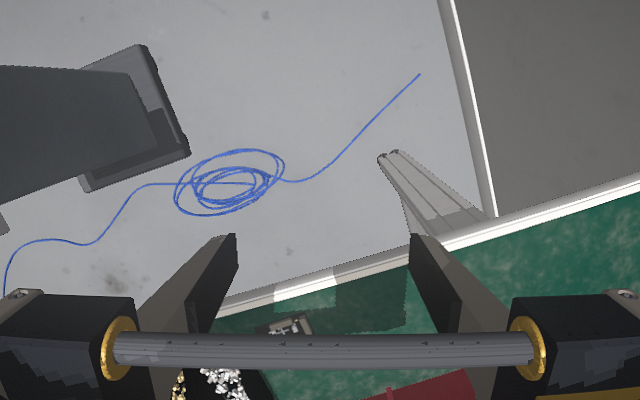

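```bash
cat >> h.py <<'E'
def ray(n,uv,R=None,p=None):
    c=eyes.camera_params(n)
    q=cv2.undistortPoints(np.array([[uv]],float),c['intrinsics'],c['dist'])[0,0]
    d=np.array([q[0],q[1],1.])
    if n=='wrist':
        H=c['hand_eye']; return p+R@H[:3,3], R@H[:3,:3]@d
    return -c['R'].T@c['t'], c['R'].T@d
def onz(n,uv,z,R=None,p=None):
    o,d=ray(n,uv,R,p); return o+d*(z-o[2])/d[2]
def crop(n,im,x0,y0,x1,y1,s): save(n,cv2.resize(im[y0:y1,x0:x1],None,fx=s,fy=s,interpolation=cv2.INTER_CUBIC))
E
python3 - <<'E'
from h import *
t=np.load('pics/top0.npz')
crop('c1.png',t['im'],300,170,440,250,5.7)
s=np.load('pics/scene0.npz'); crop('c2.png',s['im'],280,170,440,300,5)
for nm,uv,z in [('capbig',(420,214),.03),('capsmall',(383,225),.02),('tin',(236,220),.02),('lens',(335,193),.123),('tin2',(448,173),.03)]:
    print(nm,onz('top',uv,z), t['d'][uv[1],uv[0]])
E
```

```text
capbig [ 0.491688   -0.21541582  0.03      ] 0.9648669
capsmall [ 0.46883028 -0.13563412  0.02      ] 0.9712226
tin [0.47954322 0.18750628 0.02      ] 0.981305
lens [ 0.51952049 -0.03015563  0.123     ] 0.8837008
tin2 [ 0.58337523 -0.28044465  0.03      ] 0.9669844
```

View pics/c1.png

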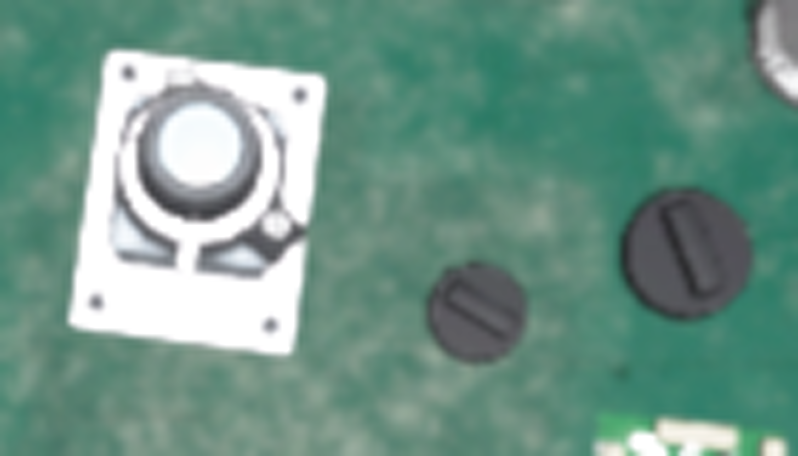

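View pics/c2.png

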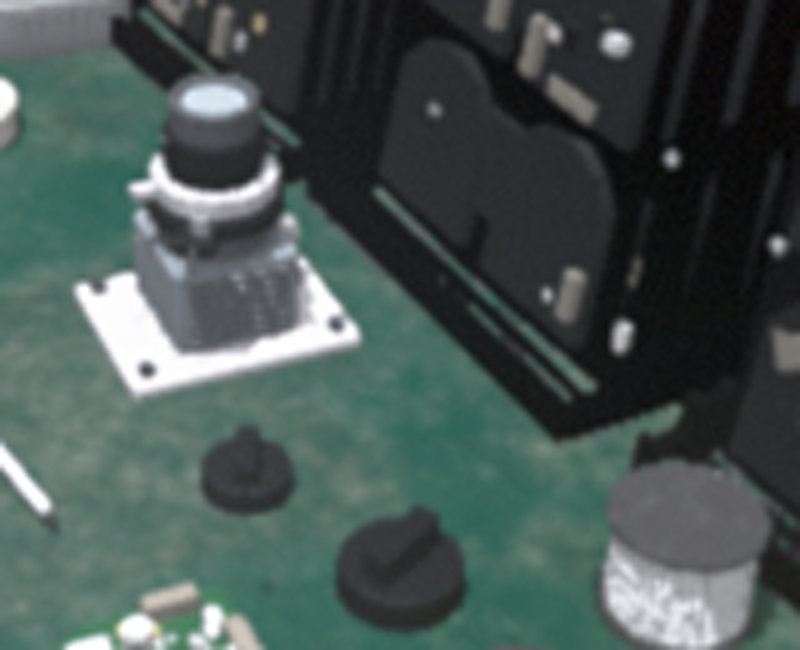

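```bash
python3 - <<'E'
from h import *
f=lambda c:(300+c[0]/5.7-.4,170+c[1]/5.7-.4)
c=onz('top',f((200,146)),.123); l=onz('top',f((188,250)),.0825); s=onz('top',f((280,224)),.084)
print('c',c,'l',l,'s',s)
for q in(l,s):
    d=q-c; print(np.linalg.norm(d[:2]),np.degrees(np.arctan2(d[1],d[0])))
# heights map from top depth near
t=np.load('pics/top0.npz'); D=t['d']
P=eyes.camera_params('top')
uv=np.stack(np.meshgrid(np.arange(640),np.arange(400)),-1).reshape(-1,1,2).astype(float)
n=cv2.undistortPoints(uv,P['intrinsics'],P['dist'])[:,0]
X=(np.c_[n,np.ones(len(n))]*D.reshape(-1,1)-P['t'])@P['R']
X[D.ravel()==0]=np.nan
np.save('pics/X.npy',X.reshape(400,640,3))
# max height grid 
for x0 in np.arange(.4,.8,.03):
    row=[]
    for y0 in np.arange(.18,-.32,-.03):
        m=(X[:,0]>x0)&(X[:,0]<x0+.03)&(X[:,1]>y0)&(X[:,1]<y0+.03)
        row.append('%4d'%(1000*np.nanmax(X[m,2])) if m.any() else ' nan')
    print('%.2f'%x0,*row)
m=(np.hypot(*(X[:,:2]-c[:2]).T)<.019)&(X[:,2]>.1)
print('lens med',np.median(X[m],0))
m=(np.hypot(*(X[:,:2]-np.array([.4917,-.2154])).T)<.03)&(X[:,2]>.01); print('cap med',np.median(X[m],0), m.sum())
E
```

```text
c [ 0.51505174 -0.02953594  0.123     ] l [ 0.48472456 -0.02535577  0.0825    ] s [ 0.49400784 -0.058551    0.084     ]
0.030613906429689454 172.15203079916492
0.03584297599471439 -125.95243709509232
0.40    5    5    6    5    5    5    5    5    6    5    5    6    6   13   11   12    6
0.43   24   26    5    6    6    6    7    6    9   11    6   15   13    6    7    6   43
0.46   25   25    5    6    5    5   17   88   87   75    8   26   23   18   33   16   46
0.49   25   26    6    5    5    6   74  126  125   84    7   10    5   27   32   17   37
0.52    6    6    6    7    5    5   73  125  124   53    6    5    5    5    7    4    6
0.55    5    5    6    6    6    8   16   42   37   15    5    5    5    5    7   51   52
0.58   26   28   27   26   27   26   26   25   26   25   27   26   26   22    7   52   51
0.61  156  157  153  153  136   35   78   85   96   89  102  102   85   31   34   27   48
0.64  221  223  223  222  218   35  213  215  218  217  222  222  219   37  205  208  208
0.67  220  222  223  221  221   34  217  220  223  223  224  222  218   35  216  219  223
0.70  223  223  223  221  219   35  214  220  224  224  223  223  220   34  215  218  224
0.73  223  222  223  222  219   35  215  221  223  224  224  220  216   35  215  220  222
0.76  222  224  223  223  218   34  217  219  222  224  223  223  220   35  216  218  222
0.79  221  222  223  224  216   39  216  218  222  222  223  223  221   34  216  218  223
lens med [ 0.51557756 -0.03015196  0.12096654]
cap med [ 0.49202058 -0.21736873  0.01641961] 376
```

```bash
cat >> h.py <<'E'
def Rf(deg):
    a=np.radians(deg); c,s=np.cos(a),np.sin(a)
    return np.array([[0,-s,c],[0,c,s],[-1,0,0.]])
def wshot(name):
    R=get_tcp_rot();p=get_eef_pos(); im,d=eyes.camera('wrist'); save(name+'.png',im); np.savez('pics/'+name+'.npz',im=im,d=d,R=R,p=p); return im,d,R,p
E
python3 - <<'E'
from h import *
X=np.load('pics/X.npy').reshape(-1,3)
m=(X[:,2]>.14)&(X[:,1]<.1)&(X[:,1]>-.2)&(X[:,0]>.56); print('rack front x min', np.percentile(X[m,0],[0,1,5]))
p=get_eef_pos(); bot.move_l(p+[0,0,.12],v=.3); print(get_t())
bot.move_to([.47,-.03,.28],Rf(80)); print(get_t(),get_eef_pos(),get_joint_positions(),get_ft_force(),get_wrist_torque())
wshot('w1')
bot.move_l([.49,-.03,.2],v=.2); print(get_t(),get_eef_pos(),get_joint_positions())
wshot('w2'); print(get_ft_force(),get_wrist_torque())
E
```

```text
rack front x min [0.63956206 0.64746234 0.65360659]
0.7
3.125 [ 0.47017229 -0.02944764  0.27998855] [-6.58825602e-02  2.30586217e-02  1.83240165e+00  1.88453070e-04
  1.28609643e+00 -1.46291174e+00] [-0.17329595  0.43045295 -0.37071951] [-0.04583465 -0.00016817  0.01555189]
3.7333 [ 0.49010678 -0.02976935  0.20037687] [-6.37219792e-02  1.28912234e-01  1.89745020e+00  1.45976281e-06
  1.11567907e+00 -1.46042260e+00]
[ 0.2337329  -0.31642746 -0.10846465] [ 0.01003022 -0.04100656  0.04953914]
```

View pics/w1.png

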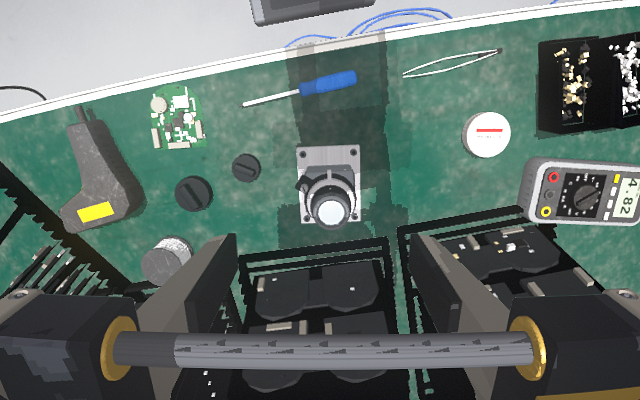

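View pics/w2.png

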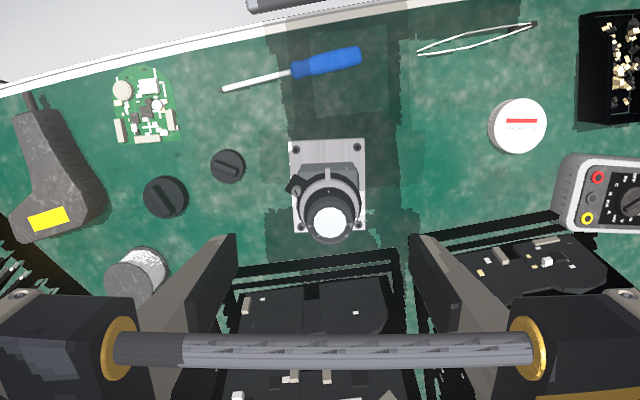

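```bash
python3 - <<'E'
from h import *
t=np.load('pics/w2.npz'); im=t['im'];R=t['R'];p=t['p']
crop('w2c.png',im,280,130,380,255,5) if False else crop('w2c.png',im,270,130,390,250,5)
crop('w2cap.png',im,130,130,270,230,5)
g=cv2.cvtColor(im,cv2.COLOR_RGB2GRAY)
print(onz('wrist',(329,222),.123,R,p))
E
```

```text
[ 0.51452856 -0.02827675  0.123     ]
```

View pics/w2c.png

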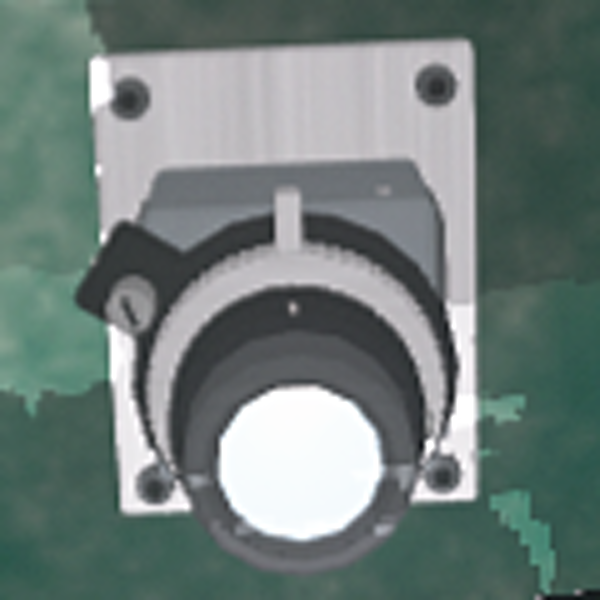

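View pics/w2cap.png

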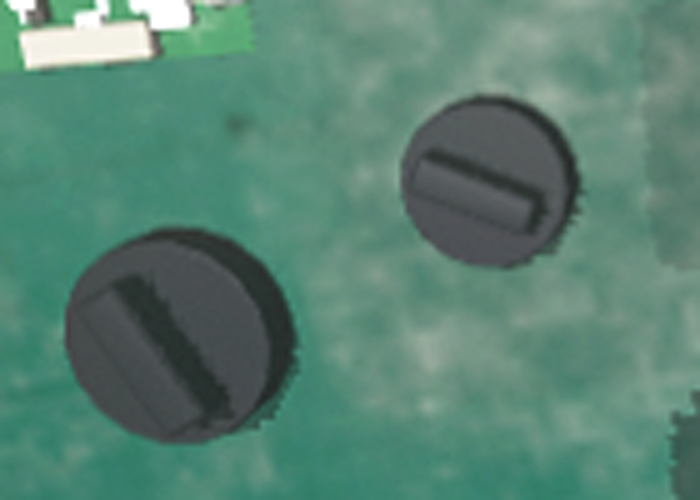

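```bash
python3 - <<'E'
from h import *
t=np.load('pics/w2.npz'); im=t['im'];R=t['R'];p=t['p']; D=t['d']
f=lambda c:(270+c[0]/5-.4,130+c[1]/5-.4)
c=onz('wrist',f((302,455)),.123,R,p)
for n,q,z in[('lug',(288,195),.0825),('lugbase',(288,245),.0825),('screw',(130,303),.084),('ear tip',(95,270),.074)]:
    w=onz('wrist',f(q),z,R,p); d=w-c; print(n,w,np.hypot(d[0],d[1]),np.degrees(np.arctan2(d[1],d[0]))%360)
print(c)
# point cloud
P=eyes.camera_params('wrist');H=P['hand_eye']
uv=np.stack(np.meshgrid(np.arange(640),np.arange(400)),-1).reshape(-1,1,2).astype(float)
n=cv2.undistortPoints(uv,P['intrinsics'],P['dist'])[:,0]
X=((np.c_[n,np.ones(len(n))]*D.reshape(-1,1))@H[:3,:3].T+H[:3,3])@R.T+p
X[D.ravel()==0]=np.nan
r=np.hypot(X[:,0]-c[0],X[:,1]-c[1])
m=(r<.03)&(X[:,2]>.118)&(X[:,2]<.13); print('top',X[m].min(0),X[m].max(0),X[m].mean(0))
# cap
cc=onz('wrist',(130+180/5,130+335/5),.016,R,p); print('cap',cc)
r=np.hypot(X[:,0]-cc[0],X[:,1]-cc[1]);m=(r<.035)&(X[:,2]>.011)&(X[:,2]<.022);print('captop',X[m].min(0),X[m].max(0),(X[m].min(0)+X[m].max(0))/2)
m=(r<.03)&(X[:,2]>.024)&(X[:,2]<.036);print('bar',X[m].mean(0),m.sum());u=np.linalg.svd(X[m,:2]-X[m,:2].mean(0),full_matrices=False);print(u[1],np.degrees(np.arctan2(u[2][0,1],u[2][0,0])))
E
```

```text
lug [ 0.47812487 -0.02308499  0.0825    ] 0.03555707212476708 173.28364047611586
lugbase [ 0.48744037 -0.02468116  0.0825    ] 0.02612352289083431 174.37095965169212
screw [ 0.49294779 -0.05546282  0.084     ] 0.03487366847200589 234.01643423517282
ear tip [ 0.48803281 -0.06206687  0.074     ] 0.043105486495000726 233.88764174788096
[ 0.51343792 -0.02724355  0.123     ]
top [ 0.49584559 -0.04798439  0.11803421] [ 0.53565951 -0.00845376  0.12529833] [ 0.51517573 -0.02810555  0.12119743]
cap [ 0.49311436 -0.2138286   0.016     ]
captop [ 0.46866322 -0.2421068   0.01102148] [ 0.51915198 -0.19259936  0.02194358] [ 0.4939076  -0.21735308  0.01648253]
bar [ 0.49355641 -0.2165268   0.02914521] 387
[0.19982695 0.07293028] 19.97373779861654
```

```bash
python3 - <<'E'
from h import *
bot.move_to([.515,-.0285,.2],Rf(100)); print(get_t(),get_joint_positions())
bot.move_l([.515,-.0285,.0785],v=.12,max_force=10); bot.dwell(.1)
print(get_t(),get_eef_pos(),get_ft_force(),get_wrist_torque())
for w in(.063,.060,.058):
    eoat.gripper_to(w); print(get_t(),get_width(),get_ft_force().round(2),get_wrist_torque().round(3))
im,d,R,p=wshot('w3')
E
```

```text
4.2083 [-5.81219851e-02  1.67792960e-01  1.84922830e+00  2.97845880e-06
  1.12326067e+00 -1.79966490e+00]
5.475 [ 0.5155936  -0.02852346  0.07923011] [-0.14991315 -0.36893448  0.15503284] [ 0.07778415 -0.03786313 -0.03621089]
6.0667 0.06316245217553103 [-0.43 -0.34 -0.31] [0.025 0.049 0.006]
6.325 0.060050755059120706 [0.85 0.39 0.19] [ 0.051  0.002 -0.023]
6.5667 0.05774812175059703 [-0.37  0.1   0.01] [ 0.043  0.026 -0.017]
```

View pics/w3.png

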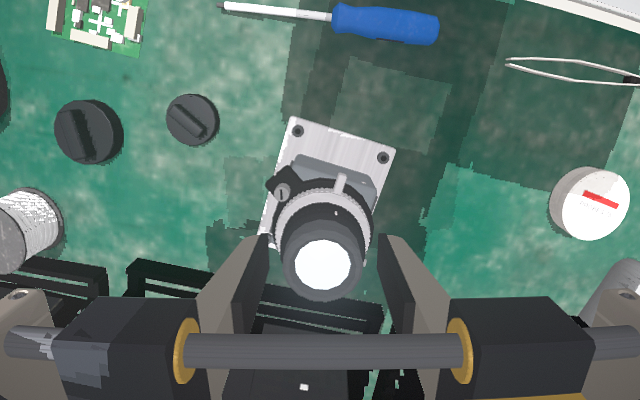

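```bash
python3 - <<'E'
from h import *
def ft(n=10):
    a=[];b=[]
    for _ in range(n): bot.dwell(.01); a.append(get_ft_force()); b.append(get_wrist_torque())
    return np.mean(a,0).round(2),np.mean(b,0).round(3),np.std(b,0).round(3)
print(get_t(),get_eef_pos(),*ft(15))
for w in(.0565,.054):
    eoat.gripper_to(w); print(get_t(),get_width(),get_eef_pos(),*ft(15))
print(get_t())
E
```

```text
6.6167 [ 0.51499757 -0.02848418  0.07850695] [ 0.22 -0.05 -0.34] [ 0.045  0.014 -0.002] [0.014 0.023 0.031]
6.9667 0.05632157627548157 [ 0.51499947 -0.02852917  0.07850318] [0.1  0.16 0.1 ] [ 0.031  0.009 -0.011] [0.025 0.032 0.018]
7.3417 0.05408934684880863 [ 0.51500978 -0.02848879  0.07850024] [ 0.02 -0.16  0.16] [ 0.036  0.011 -0.005] [0.032 0.035 0.021]
7.4667
```

```bash
sed -i '$a def ft(n=10):\n    a=[];b=[]\n    for _ in range(n): bot.dwell(.01); a.append(get_ft_force()); b.append(get_wrist_torque())\n    return np.mean(a,0).round(2),np.mean(b,0).round(3),np.std(b,0).round(3)' h.py
python3 - <<'E'
from h import *
for w in(.053,.052):
    eoat.gripper_to(w); print(get_t(),get_width(),get_eef_pos(),*ft(10))
wshot('w4')
t=np.load('pics/w4.npz'); crop('w4c.png',t['im'],220,140,420,290,4)
E
```

```text
7.6833 0.05310110933951633 [ 0.51499176 -0.02851504  0.07849553] [-0.13 -0.31  0.01] [ 0.041 -0.    -0.009] [0.035 0.03  0.021]
7.9833 0.05223597024525383 [ 0.51496511 -0.0284939   0.0784767 ] [0.14 0.14 0.05] [0.034 0.001 0.002] [0.031 0.027 0.027]
```

View pics/w4c.png

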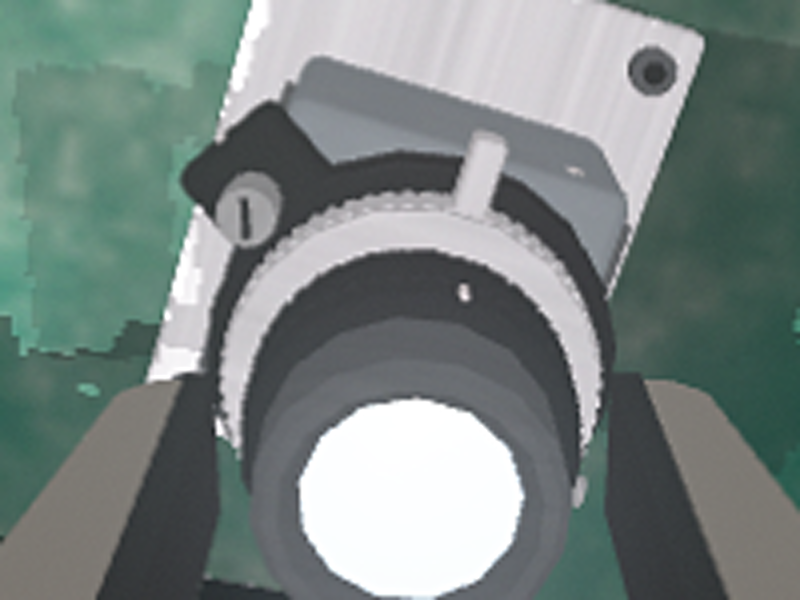

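```bash
python3 - <<'E'
from h import *
a=np.load('pics/w3.npz')['im'];b=np.load('pics/w4.npz')['im']
crop('w34.png',np.vstack([a[225:300,180:460],b[225:300,180:460]]),0,0,280,150,2.85)
t=np.load('pics/w4.npz'); D=t['d']
for v in (232,238,245): print(v,D[v,262:280:2].round(3),D[v,368:380:2].round(3))
E
```

```text
232 [0.291 0.289 0.289 0.29  0.248 0.218 0.218 0.204 0.205] [0.206 0.218 0.218 0.295 0.296 0.296]
238 [0.18  0.178 0.177 0.178 0.178 0.181 0.219 0.207 0.206] [0.207 0.221 0.185 0.178 0.177 0.177]
245 [0.17  0.17  0.169 0.17  0.175 0.181 0.293 0.209 0.209] [0.209 0.3   0.184 0.177 0.169 0.17 ]
```

View pics/w34.png

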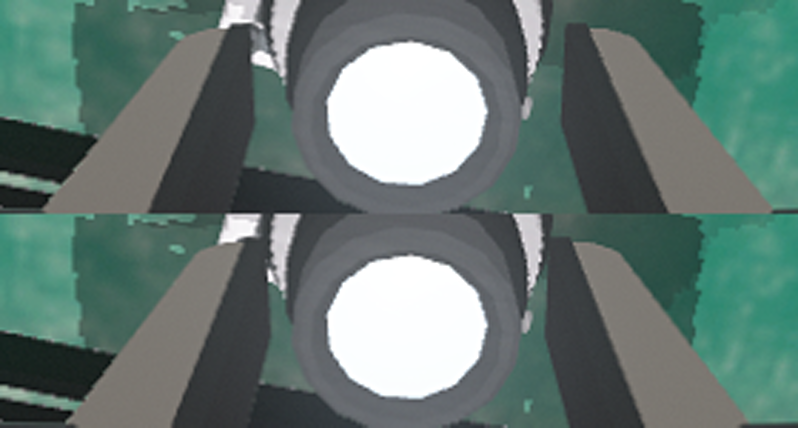

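```bash
python3 - <<'E'
from h import *
im,d=eyes.camera('scene'); crop('s1.png',im,260,120,400,250,5.7); np.savez('pics/s1.npz',im=im,d=d)
t=np.load('pics/w4.npz'); D=t['d']; print(D[265,322],D[240,250],D[260,250],bot.grip_depth, get_t())
E
```

```text
0.1718544 0.17699262 0.15435994 0.0187 8.1667
```

View pics/s1.png

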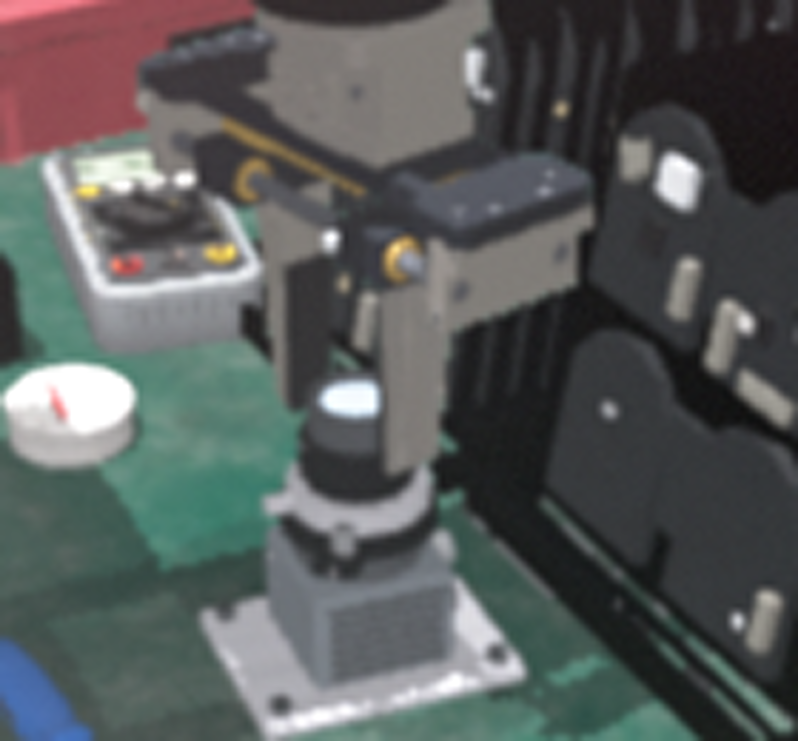

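```bash
python3 - <<'E'
from h import *
bot.move_l([.515,-.0285,.17],v=.2)
bot.move_l([.515,.085,.14],v=.25)
bot.move_l([.515,.085,.03],v=.2); bot.dwell(.1);print(get_t(),get_eef_pos(),*ft(5))
wshot('w5')
E
```

```text
10.1917 [0.51624076 0.08478346 0.0314115 ] [ 0.19 -0.03 -0.06] [ 0.037 -0.009  0.011] [0.033 0.019 0.02 ]
```

```bash
python3 - <<'E'
from h import *
print(bot.move_l([.515,.085,-.04],v=.03,max_force=4)); print(get_t(),get_eef_pos(),get_ft_force()); bot.dwell(.05); print(get_eef_pos(),*ft(8))
E
```

```text
True
11.9 [ 0.51437853  0.08536471 -0.02461157] [ 0.83704754  1.79965785 -0.77770955]
[ 0.51435774  0.08533082 -0.0244786 ] [-0.14  1.7  -0.46] [ 0.229 -0.004 -0.014] [0.02  0.033 0.028]
```

View pics/w5.png

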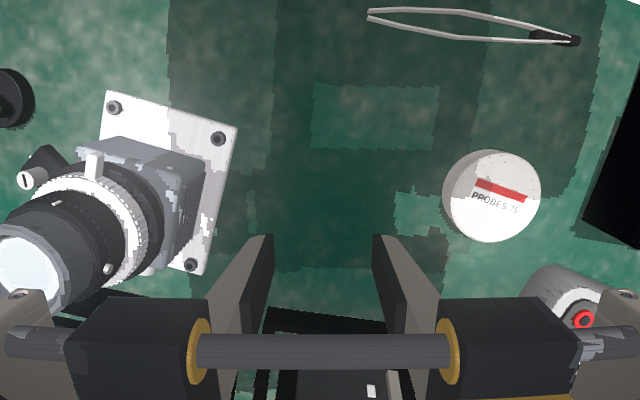

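```bash
python3 - <<'E'
from h import *
bot.move_l([.515,.088,.06],v=.15); print(*ft(3))
bot.move_l([.52,.125,.06],v=.2); eoat.gripper_to(.02); print(get_t(),get_eef_pos(),*ft(5))
bot.move_l([.52,.125,-.012],v=.15)
bot.dwell(.1); print(*ft(5),get_eef_pos())
print(bot.move_l([.52,.125,-.045],v=.03,max_force=4)); print(get_t(),get_eef_pos(),get_ft_force()); bot.dwell(.05); print(get_eef_pos(),*ft(8))
wshot('w6')
E
```

```text
[-0.41  0.15  0.49] [ 0.056 -0.001 -0.015] [0.012 0.027 0.019]
13.7167 [0.52003482 0.12489852 0.06005363] [ 0.12 -0.26  0.39] [ 0.024 -0.011 -0.026] [0.03  0.024 0.035]
[ 0.37 -0.1   0.27] [0.051 0.018 0.031] [0.02  0.017 0.025] [ 0.52093801  0.12521265 -0.01094739]
True
15.1583 [ 0.52000441  0.12501794 -0.02720533] [-1.4957192  -1.26087657  8.14684537]
[ 0.52002663  0.12500165 -0.02720222] [-1.48 -0.36  7.98] [-0.033  0.241  0.016] [0.035 0.02  0.015]
```

View pics/w6.png

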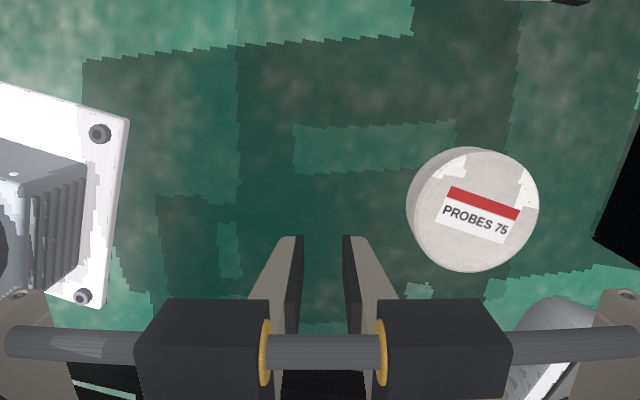

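```bash
python3 - <<'E'
from h import *
bot.move_l([.52,.125,.05],v=.3); 
bot.move_l([.515,-.0285,.17],v=.3); eoat.gripper_to(.092)
im,d,R,p=wshot('w7'); crop('w7c.png',im,250,120,400,250,5); print(get_t())
bot.move_l([.515,-.0285,.0513],v=.12,max_force=6); bot.dwell(.1)
print(get_t(),get_eef_pos(),*ft(5))
eoat.gripper_to(.059); print(get_t(),get_width(),*ft(5))
im,d,R,p=wshot('w8'); crop('w8c.png',im,220,140,420,290,4)
E
```

```text
17.7167
18.9583 [ 0.51565503 -0.02853912  0.05206234] [ 0.16 -0.01  0.06] [ 0.043 -0.01  -0.004] [0.034 0.027 0.021]
19.6417 0.058893079940151194 [-0.17 -0.14 -0.14] [ 0.03   0.016 -0.007] [0.019 0.025 0.013]
```

View pics/w7c.png

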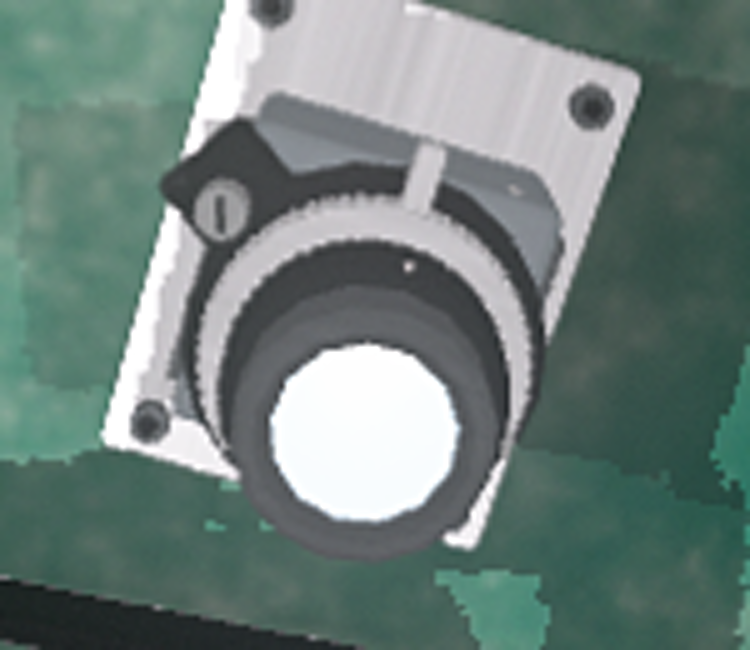

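View pics/w8.png

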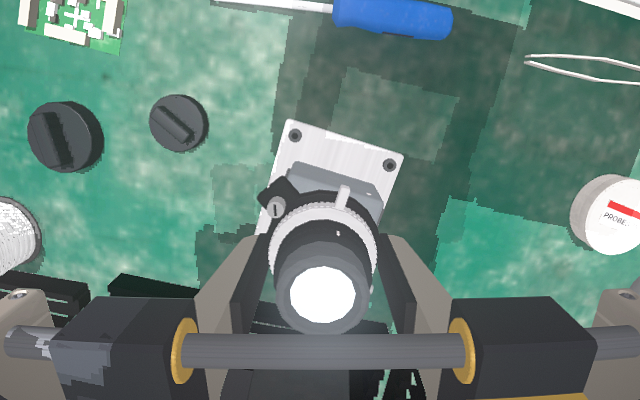

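```bash
python3 - <<'E'
from h import *
for w in(.0565,.054):
    eoat.gripper_to(w); print(get_t(),get_width(),get_eef_pos(),*ft(10))
im,d,R,p=wshot('w9'); crop('w9c.png',im,220,140,420,290,4)
E
```

```text
19.9833 0.056357215363975005 [ 0.51499705 -0.02850881  0.05127622] [ 0.02  0.01 -0.17] [ 0.049  0.005 -0.002] [0.031 0.029 0.025]
20.2833 0.05469233949941137 [ 0.51501941 -0.02868549  0.05128847] [ 0.19 -2.22 -0.15] [-0.372 -0.02   0.021] [0.045 0.017 0.033]
```

View pics/w9c.png

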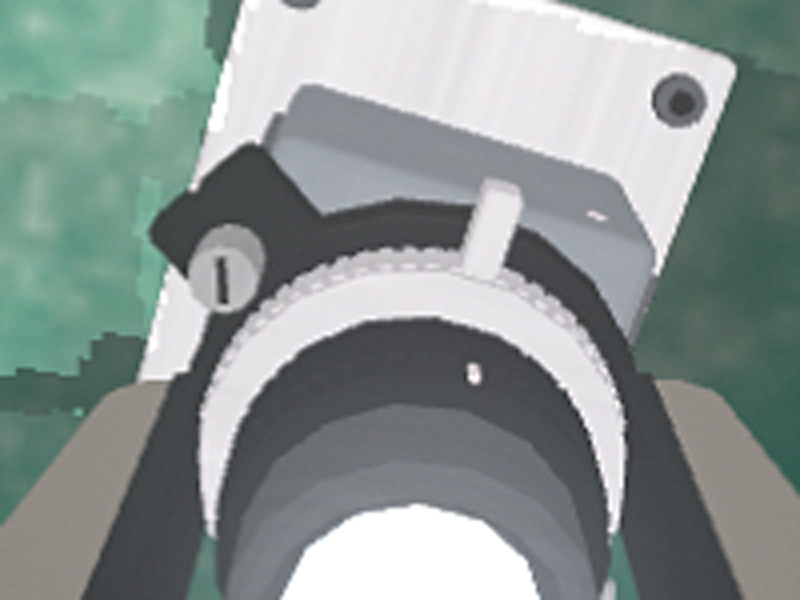

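```bash
python3 - <<'E'
from h import *
for w in(.048,):
    eoat.gripper_to(w); print(get_t(),get_width(),get_eef_pos(),*ft(10))
q=get_joint_positions(); q[5]-=.04; t=get_t(); bot.set_joints(q); print('step time',get_t()-t, *ft(6),get_joint_positions()[5]-q[5])
q[5]-=.04; t=get_t(); bot.set_joints(q); print('step time',get_t()-t, *ft(6),get_width())
E
```

```text
20.6333 0.05447980114039955 [ 0.51503801 -0.02866111  0.05130945] [ 0.21 -3.25 -0.52] [-0.606 -0.062 -0.002] [0.028 0.027 0.026]
step time 0.25 [ 0.11 -3.41 -0.28] [-0.561 -0.05   0.071] [0.028 0.028 0.018] 0.001056498981381715
step time 0.25 [ 0.19 -3.59 -0.78] [-0.702 -0.058  0.088] [0.036 0.027 0.017] 0.05478065788061502
```

```bash
python3 - <<'E'
from h import *
q=get_joint_positions(); q[5]=-1.79966-.2; t=get_t(); bot.set_joints(q); print('step time',get_t()-t, *ft(6),get_width(),get_joint_positions(),get_eef_pos())
im,d,R,p=wshot('w10'); crop('w10c.png',im,220,140,420,290,4); print(np.degrees(np.arctan2(R[1,2],R[0,2])),*ft(6))
E
```

```text
step time 0.25 [ 0.41 -4.99 -1.21] [-0.832 -0.093  0.078] [0.01  0.023 0.024] 0.05500721889901927 [-5.85757870e-02  3.64751163e-01  1.97712076e+00 -7.15270546e-04
  8.00962541e-01 -1.99559792e+00] [ 0.51508556 -0.02890262  0.05129341]
111.01173395068817 [ 0.56 -5.05 -1.21] [-0.884 -0.119  0.007] [0.014 0.02  0.024]
```

View pics/w10c.png

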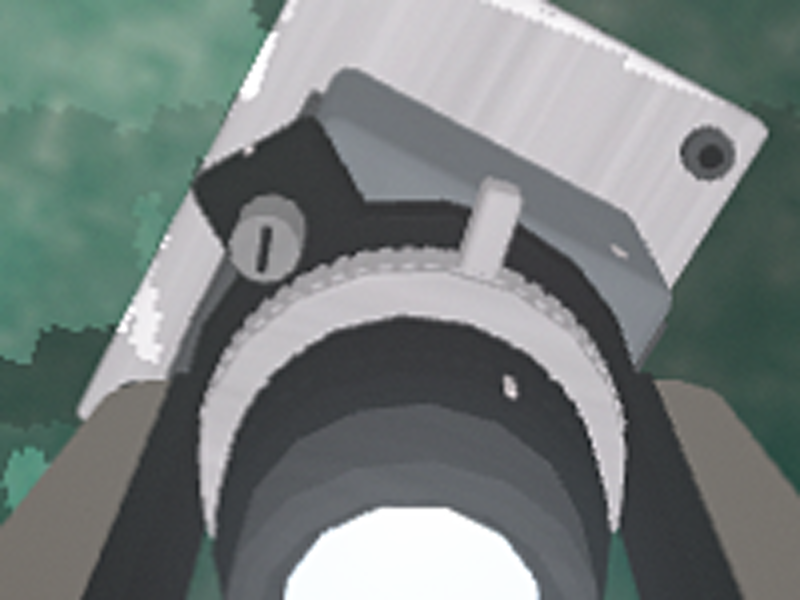

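```bash
python3 - <<'E'
from h import *
c=np.array([.515,-.0285,.0513])
for F,dy in((111,-.0004),(111,-.0008),(122,-.0008),(133,-.0008)):
    p=c+[0,dy,0]; q=bot.ik(p,Rf(F)); t=get_t(); bot.set_joints(q); print(F,dy,round(get_t()-t,2),*ft(8),get_width(),get_tau()[5].round(3),get_eef_pos().round(4))
im,d,R,p=wshot('w11'); crop('w11c.png',im,220,140,420,290,4)
print(get_t())
E
```

```text
111 -0.0004 0.25 [ 1.29 -4.   -1.48] [-0.709 -0.233 -0.042] [0.024 0.023 0.023] 0.05466822641748479 -0.028 [ 0.5151 -0.0289  0.0513]
111 -0.0008 0.25 [ 1.68 -0.17 -1.64] [ 0.07  -0.319 -0.081] [0.046 0.029 0.024] 0.054633903826697146 -0.077 [ 0.5151 -0.0289  0.0513]
122 -0.0008 0.3 [ 2.79 -0.18 -2.31] [ 0.03  -0.439  0.084] [0.039 0.028 0.019] 0.05431566887175752 -0.053 [ 0.5152 -0.0292  0.0513]
133 -0.0008 0.3 [ 4.27 -1.78 -3.61] [-0.177 -0.665  0.065] [0.026 0.029 0.026] 0.05502385106576071 -0.045 [ 0.5153 -0.0294  0.0513]
23.1333
```

View pics/w11c.png

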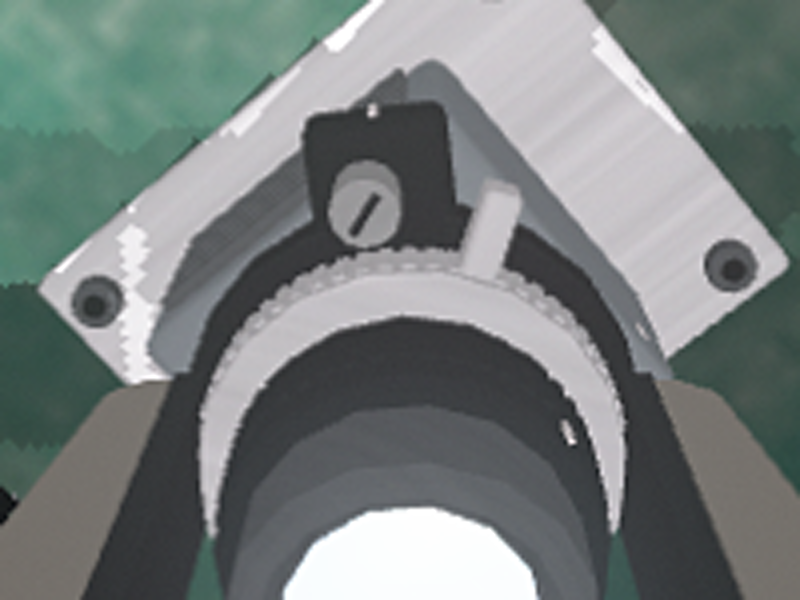

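```bash
cat >> h.py <<'E'
def step(F,c,n=6):
    q=bot.ik(c,Rf(F)); bot.set_joints(q); r=[];a=[];f=[]
    for _ in range(n):
        bot.dwell(.01); r.append(get_wrist_torque()[2]); a.append(get_tau()[5]); f.append(get_ft_force())
    R=get_tcp_rot(); Fa=np.degrees(np.arctan2(R[1,2],R[0,2]))
    tz=np.mean(r); print('F%.2f act%.2f t%.2f tz%.3f tau%.3f'%(F,Fa,get_t(),tz,np.mean(a)),np.mean(f,0).round(1),round(get_width()*1e3,2)); return tz
E
python3 - <<'E'
from h import *
c=np.array([.5155,-.0294,.0513])
for F in(133,136,139,140.5,142): step(F,c,8)
im,d,R,p=wshot('w12'); crop('w12c.png',im,220,140,420,290,4)
E
```

```text
F133.00 act132.94 t23.45 tz-0.097 tau-0.074 [ 2.3 -1.  -1.9] 54.59
F136.00 act135.92 t23.77 tz0.072 tau-0.040 [ 2.  -0.9 -1.1] 54.66
F139.00 act138.89 t24.08 tz0.074 tau-0.037 [ 1.8 -1.2 -1.1] 54.6
F140.50 act140.44 t24.40 tz0.093 tau0.030 [ 1.7 -1.8 -1. ] 55.0
F142.00 act141.96 t24.72 tz0.075 tau0.035 [ 1.9 -2.3 -0.7] 54.43
```

View pics/w12c.png

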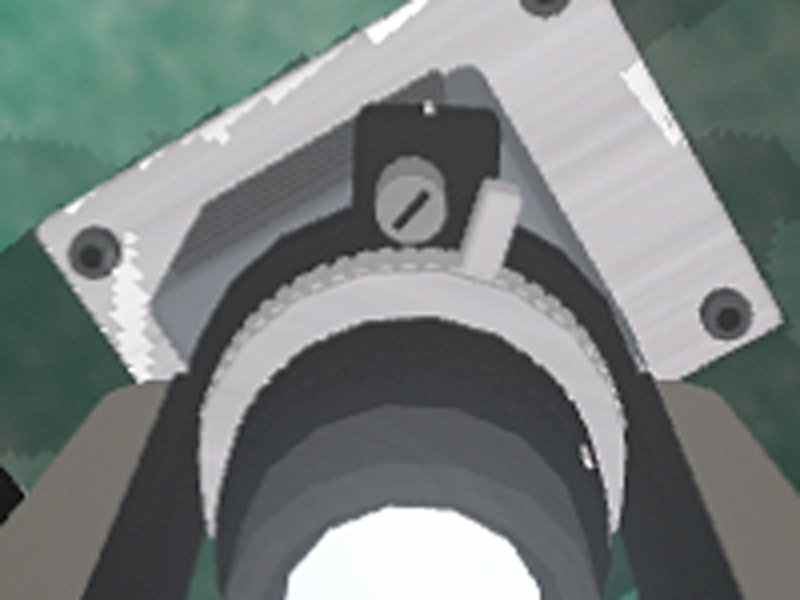

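```bash
python3 - <<'E'
from h import *
c=np.array([.5155,-.0296,.0513])
F=142
while F<147.5:
    F+=.4 if F>143.9 else 1.0
    tz=step(F,c,6)
    if abs(tz)>.17: break
im,d,R,p=wshot('w13'); crop('w13c.png',im,220,140,420,290,4)
E
```

```text
F143.00 act142.98 t25.07 tz0.052 tau0.001 [ 2.3 -1.2 -1.2] 54.56
F144.00 act143.99 t25.37 tz0.072 tau0.010 [ 3.  -0.9 -1. ] 54.52
F144.40 act144.39 t25.67 tz-0.004 tau-0.036 [ 2.7 -0.8 -1.3] 54.89
F144.80 act144.80 t25.97 tz-0.009 tau-0.038 [ 2.8  0.2 -0.7] 55.08
F145.20 act145.20 t26.27 tz0.010 tau-0.036 [ 3.   0.  -0.9] 54.45
F145.60 act145.60 t26.57 tz0.000 tau-0.036 [ 3.4  0.1 -0.8] 54.68
F146.00 act146.01 t26.87 tz0.007 tau-0.036 [ 3.3  0.3 -1.1] 54.77
F146.40 act146.41 t27.17 tz-0.019 tau-0.036 [ 3.8  0.8 -1.5] 55.05
F146.80 act146.80 t27.47 tz-0.031 tau-0.037 [ 3.6  0.2 -1.7] 54.86
F147.20 act147.21 t27.77 tz-0.005 tau-0.037 [ 3.9  0.5 -1.3] 54.73
F147.60 act147.61 t28.07 tz-0.022 tau-0.037 [ 3.9  0.4 -1.6] 54.83
```

View pics/w13c.png

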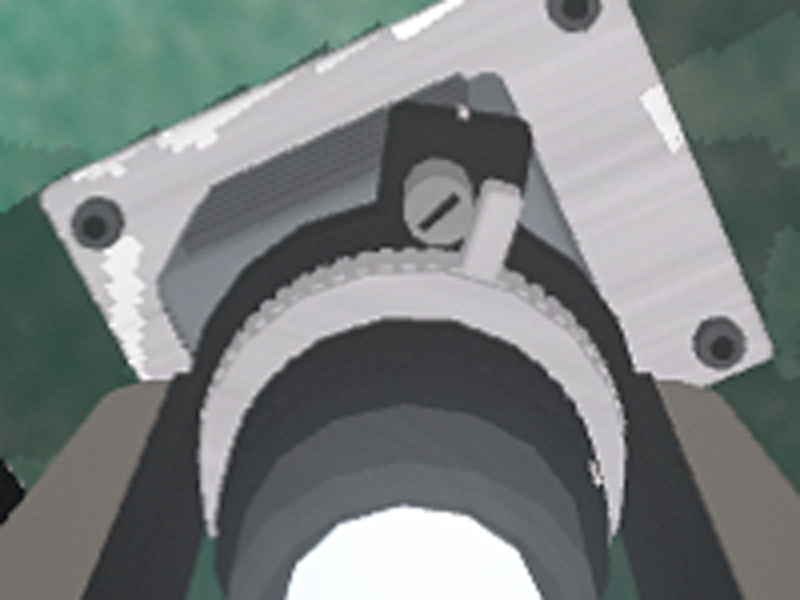

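```bash
python3 - <<'E'
from h import *
c=np.array([.5158,-.0296,.0513])
F=147.6
while F<151:
    F+=.25
    tz=step(F,c,8)
    if abs(tz)>.15: break
im,d,R,p=wshot('w14'); crop('w14c.png',im,220,140,420,290,4)
E
```

```text
F147.85 act147.85 t28.43 tz-0.044 tau-0.048 [ 2.7  0.4 -0. ] 54.46
F148.10 act148.10 t28.75 tz-0.048 tau-0.056 [1.8 0.3 0.8] 54.84
F148.35 act148.35 t29.07 tz-0.099 tau-0.108 [ 1.3 -0.   1. ] 54.57
F148.60 act148.60 t29.38 tz-0.177 tau-0.174 [0.9 0.2 1.6] 54.97
```

View pics/w14c.png

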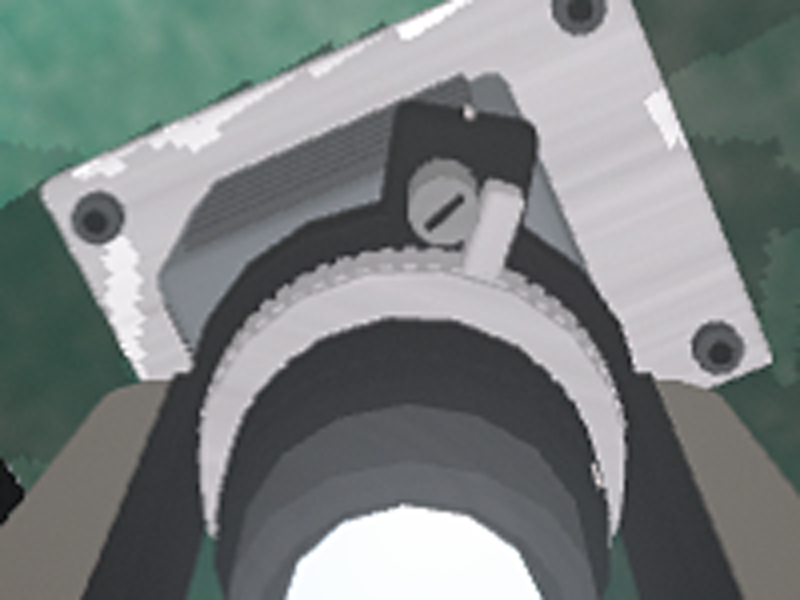

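```bash
python3 - <<'E'
from h import *
c=np.array([.5158,-.0296,.0513])
step(148.8,c,25); print(*ft(20))
step(148.6,c,5)
eoat.gripper_to(.062); print(get_t(),get_width(),*ft(5))
eoat.gripper_to(.088); 
bot.move_l([.5155,-.0292,.17],v=.2); print(get_t(),*ft(4))
im,d,R,p=wshot('w15'); crop('w15c.png',im,250,120,400,250,5)
E
```

```text
F148.80 act148.80 t29.89 tz-0.225 tau-0.232 [0.1 0.2 2. ] 54.43
[-0.04  0.38  2.19] [ 0.146  0.084 -0.235] [0.031 0.038 0.026]
F148.60 act148.60 t30.35 tz-0.119 tau-0.116 [-0.5  1.   1.7] 54.8
30.6667 0.061734715892672 [ 0.14  0.03 -0.08] [ 0.09   0.062 -0.004] [0.032 0.009 0.014]
32.0083 [ 0.27  0.52 -0.53] [0.064 0.028 0.003] [0.02  0.014 0.024]
```

View pics/w15c.png

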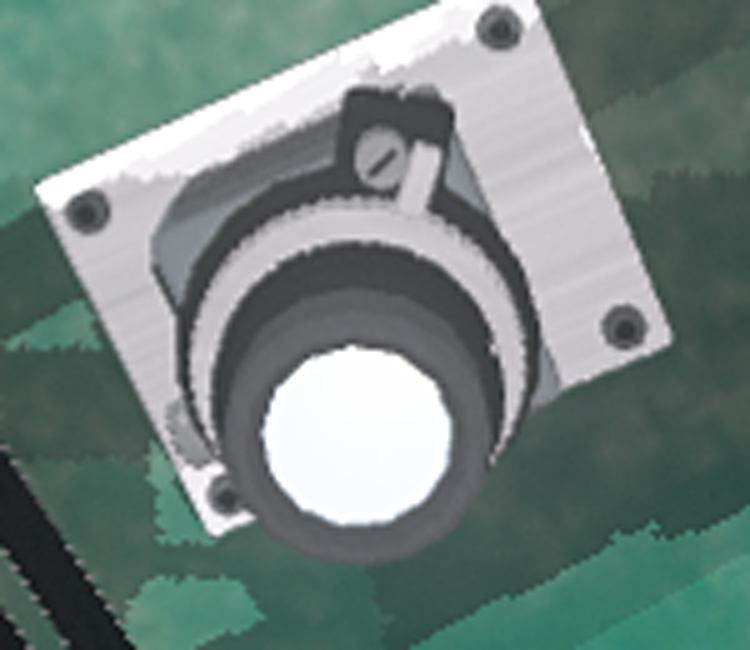

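```bash
python3 - <<'E'
from h import *
bot.move_to([.4935,-.2165,.12],Rf(110)); print(get_t(),get_joint_positions()[5],get_eef_pos())
im,d,R,p=wshot('w16'); bot.dwell(.02)
bot.move_l([.4935,-.2165,.05],v=.2); bot.dwell(.05)
im,d,R,p=wshot('w17'); print(get_t(),p,R)
E
```

```text
32.8917 -2.3371426462303617 [ 0.49348575 -0.2158324   0.11974812]
33.5583 [ 0.49460426 -0.21624693  0.05116578] [[ 1.36980215e-03 -9.39220657e-01 -3.43311346e-01]
 [-5.92733783e-04 -3.43312371e-01  9.39221095e-01]
 [-9.99998886e-01 -1.08305484e-03 -1.02697784e-03]]
```

View pics/w16.png

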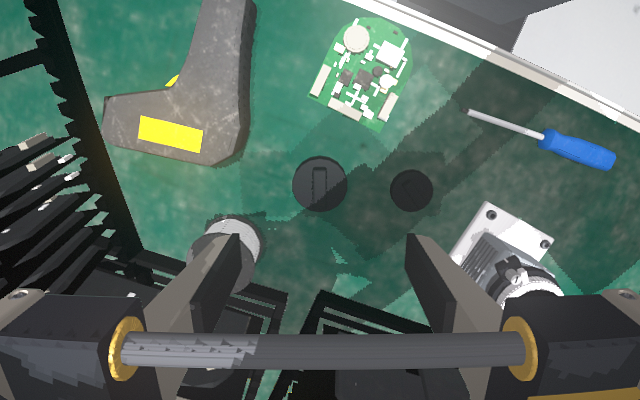

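View pics/w17.png

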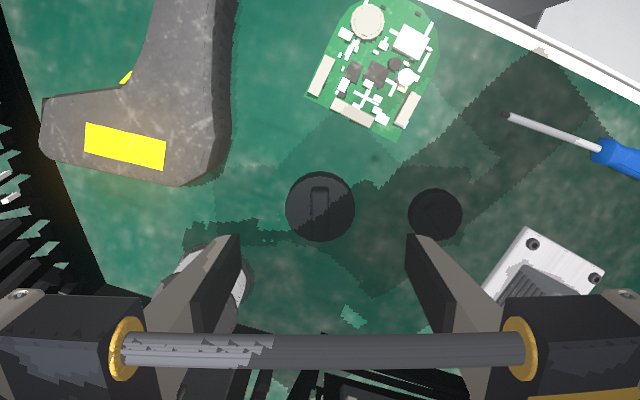

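```bash
python3 - <<'E'
from h import *
t=np.load('pics/w17.npz'); im=t['im']
g=im[165:255,270:370].astype(float); g=np.clip((g-20)*3,0,255).astype(np.uint8)
save('w17c.png',cv2.resize(g,None,fx=6,fy=6,interpolation=cv2.INTER_CUBIC))
E
```

```text
(no output)
```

View pics/w17c.png

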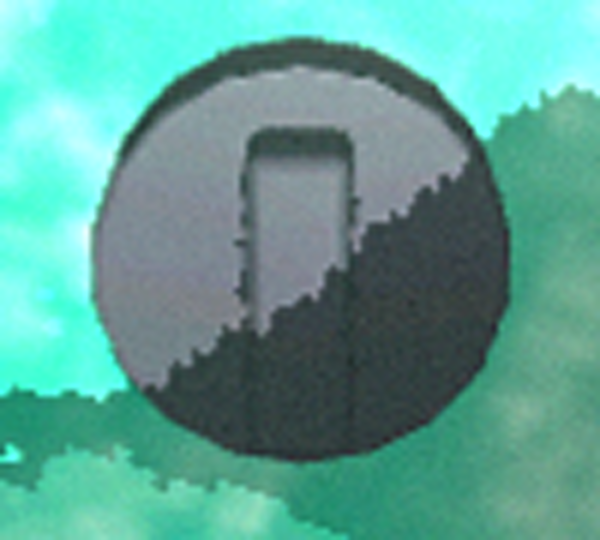

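```bash
python3 - <<'E'
from h import *
t=np.load('pics/w17.npz'); R=t['R'];p=t['p']
f=lambda c:(270+c[0]/6-.42,165+c[1]/6-.42)
g=lambda c,z:onz('wrist',f(c),z,R,p)
T,B,L,Rr=g((301,68),.016),g((301,463),.016),g((93,255),.016),g((510,255),.016)
print(T,B,(T+B)/2,np.linalg.norm(T-B)); print(L,Rr,(L+Rr)/2,np.linalg.norm(L-Rr))
a,b=g((300,157),.03),g((300,455),.03); print('bar ends',a,b,(a+b)/2,np.linalg.norm(a-b),np.degrees(np.arctan2(*(b-a)[1::-1])))
print(get_eef_pos())
# same for lens in w2-like recent picture w15
t=np.load('pics/w15.npz'); R=t['R'];p=t['p']
f=lambda c:(250+c[0]/5-.4,120+c[1]/5-.4)
T,B=g((362,285),.123),g((362,565),.123); L,Rr=g((218,425),.123),g((495,425),.123)
print('lens',(T+B)/2,np.linalg.norm(T-B),(L+Rr)/2,np.linalg.norm(L-Rr))
E
```

```text
[ 0.47091802 -0.22653464  0.016     ] [ 0.51681203 -0.209846    0.016     ] [ 0.49386503 -0.21819032  0.016     ] 0.04883411663186511
[ 0.50033921 -0.24166435  0.016     ] [ 0.48357702 -0.1959934   0.016     ] [ 0.49195811 -0.21882887  0.016     ] 0.04864983309419426
bar ends [ 0.47699927 -0.22429756  0.03      ] [ 0.50992235 -0.21233172  0.03      ] [ 0.49346081 -0.21831464  0.03      ] 0.03503013875459179 19.973600358464104
[ 0.49482084 -0.21655662  0.05148304]
lens [ 0.51383583 -0.03013674  0.123     ] 0.04305988181181593 [ 0.51424582 -0.03100518  0.123     ] 0.0404468434243246
```

```bash
python3 - <<'E'
from h import *
bot.move_l([.4943,-.218,.02],v=.15)
print(bot.move_l([.4943,-.218,-.0085],v=.06,max_force=5)); bot.dwell(.2); print(get_t(),get_eef_pos(),*ft(5))
eoat.gripper_to(.02); print(get_width(),*ft(5))
eoat.gripper_to(.008); print(get_t(),get_width(),get_eef_pos(),*ft(5))
wshot('w18')
E
```

```text
False
34.7333 [ 0.49451862 -0.21810868 -0.00825568] [-0.12 -0.12  0.19] [ 0.071  0.024 -0.03 ] [0.036 0.022 0.02 ]
0.01977115186715799 [-0.34  0.11  0.3 ] [0.044 0.01  0.001] [0.03  0.02  0.031]
36.1833 0.011425919703801062 [ 0.49430035 -0.21802045 -0.00850205] [-0.08  0.06 -0.1 ] [0.028 0.017 0.   ] [0.023 0.029 0.02 ]
```

View pics/w18.png

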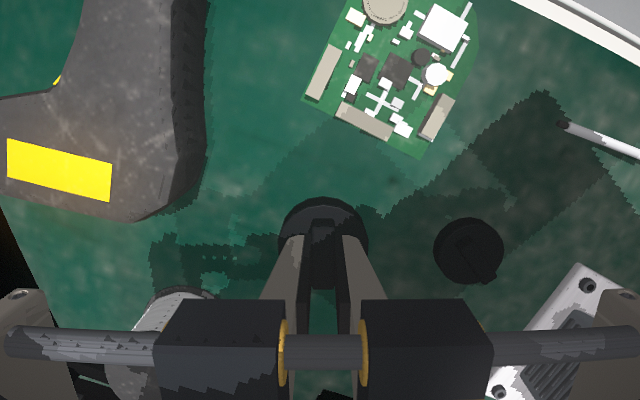

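```bash
python3 - <<'E'
from h import *
bot.move_l([.4943,-.218,.09],v=.15); bot.dwell(.1); wshot('w19'); print(get_t(),get_width(),*ft(5))
for n in('w18','w19'):
    im=np.load('pics/%s.npz'%n)['im']
    g=im[185:275,270:370].astype(float); g=np.clip((g-15)*4,0,255).astype(np.uint8)
    save(n+'c.png',cv2.resize(g,None,fx=6,fy=6,interpolation=cv2.INTER_CUBIC))
E
```

```text
37.2333 0.011604967789127233 [-0.09  0.2  -0.49] [0.064 0.015 0.002] [0.016 0.016 0.02 ]
```

View pics/w18c.png

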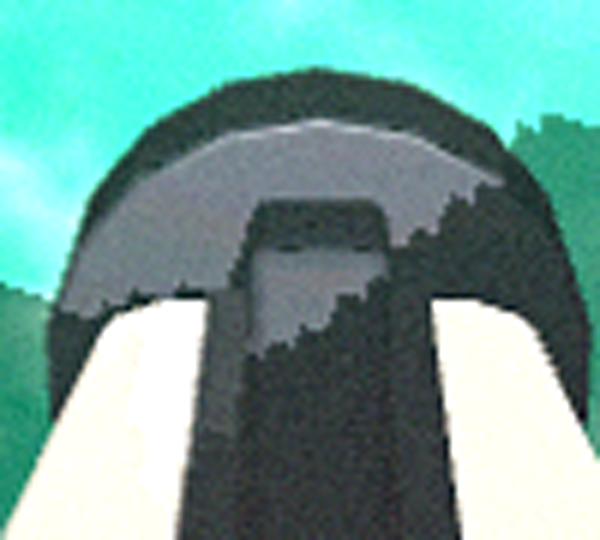

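View pics/w19c.png

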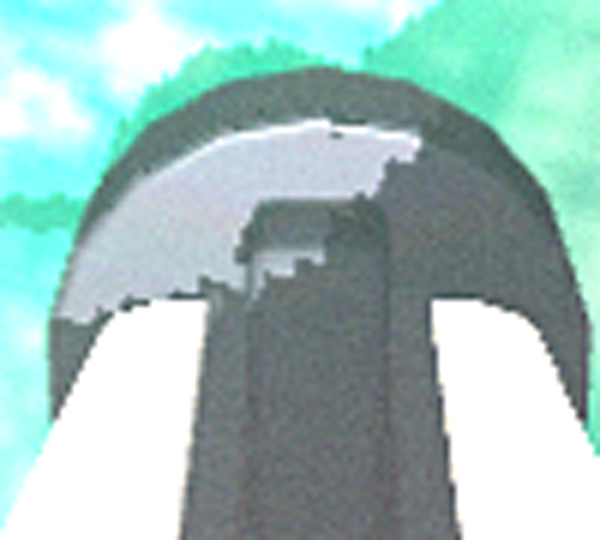

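```bash
python3 - <<'E'
from h import *
t=np.load('pics/w18.npz'); R=t['R'];p=t['p']
f=lambda c:(270+c[0]/6-.42,185+c[1]/6-.42)
for n,c,z,ex in[('bar end',(318,250),.03,18),('bar end foot',(318,200),.016,18),('cap rim top',(318,122),.016,25),('tip',(200,298),.0187,10),('tipR',(432,298),.0187,10),('barL',(247,300),.03,0),('barR',(388,300),.03,0)]:
    w=onz('wrist',f(c),z,R,p); print(n,((R.T@(w-p))[1:]*1e3).round(2),ex)
E
```

```text
bar end [18.48  0.49] 18
bar end foot [17.58  0.48] 18
cap rim top [24.77  0.47] 25
tip [ 9.43 -9.84] 10
tipR [ 9.45 10.46] 10
barL [14.08 -5.31] 0
barR [14.09  6.21] 0
```

```bash
python3 - <<'E'
from h import *
bot.move_l([.4943,-.218,.16],v=.25)
bot.move_l([.5162,-.0294,.16],v=.2); bot.dwell(.1)
bot.move_l([.5162,-.0294,.122],v=.1); bot.dwell(.3); print(get_t(),get_eef_pos(),*ft(8))
print(bot.move_l([.5162,-.0294,.1035],v=.02,max_force=4)); print(get_t(),get_eef_pos(),*ft(8),get_width())
wshot('w20'); im,d=eyes.camera('scene'); crop('s2.png',im,260,120,400,250,5.7)
E
```

```text
39.7417 [ 0.51658454 -0.02940903  0.12252585] [ 0.17 -0.15  0.04] [0.064 0.009 0.014] [0.02  0.023 0.033]
False
40.8833 [ 0.51628231 -0.0294165   0.10359612] [ 0.03 -0.3  -0.36] [0.035 0.033 0.003] [0.027 0.019 0.028] 0.011520808609423538
```

View pics/s2.png

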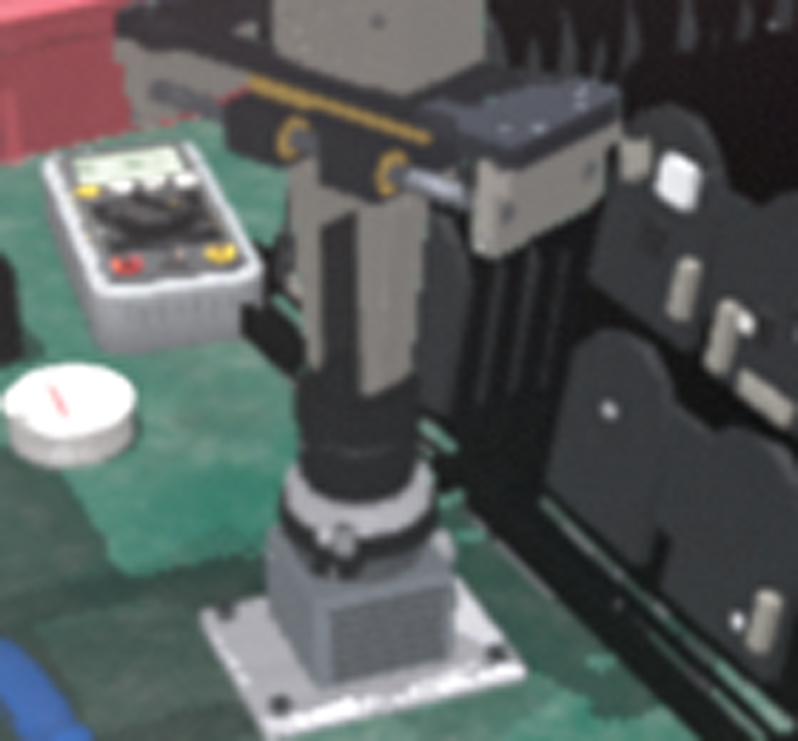

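```bash
python3 - <<'E'
from h import *
print(bot.move_l([.5162,-.0294,.0985],v=.012,max_force=3.5)); print(get_t(),get_eef_pos(),*ft(8))
eoat.gripper_to(.02); print(get_t(),*ft(5)); eoat.gripper_to(.06)
bot.move_l([.5162,-.0294,.18],v=.15); bot.dwell(.1); wshot('w21'); im,d=eyes.camera('scene'); crop('s3.png',im,260,120,400,250,5.7)
t=np.load('pics/w21.npz'); crop('w21c.png',t['im'],220,110,420,260,4); print(get_t())
E
```

```text
True
41.3083 [ 0.51642735 -0.02940953  0.10246649] [-0.67  0.    4.48] [0.028 0.121 0.02 ] [0.027 0.038 0.018]
41.7083 [-0.02 -0.37 -0.31] [0.039 0.    0.039] [0.043 0.02  0.02 ]
43.35
```

View pics/w21c.png

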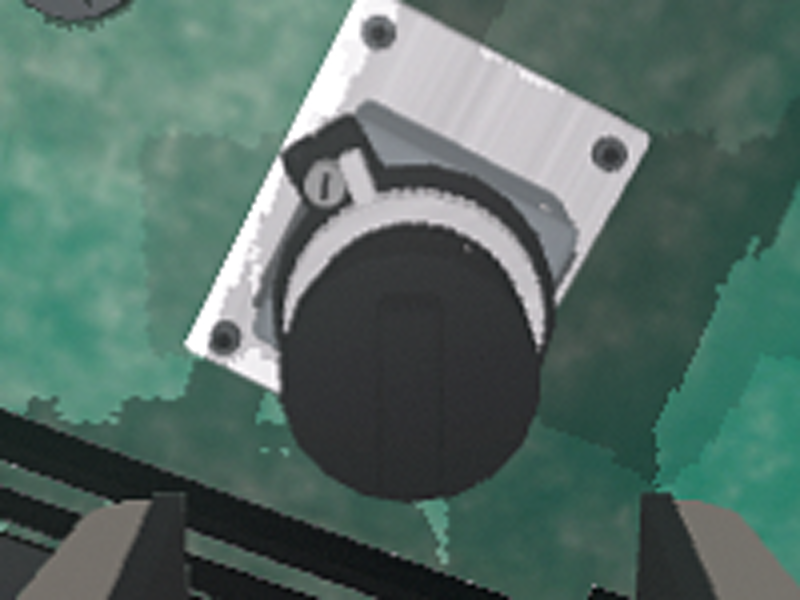

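View pics/s3.png

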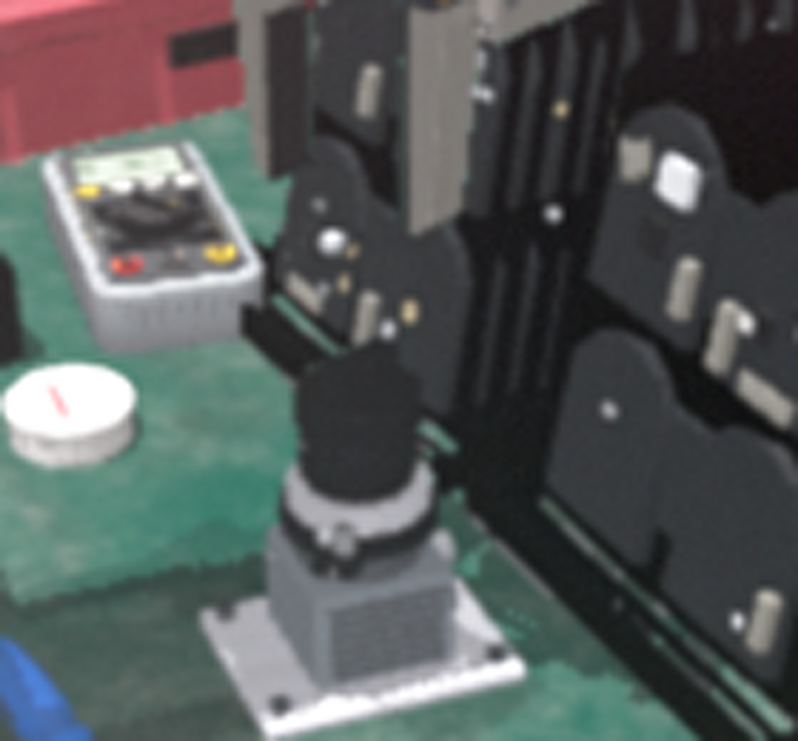

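```bash
python3 - <<'E'
from h import *
def m(n,c,z,o,s):
    t=np.load('pics/%s.npz'%n); return onz('wrist',(o[0]+c[0]/s-.4,o[1]+c[1]/s-.4),z,t['R'],t['p'])
a=m('w7',(221,211),.084,(250,120),5); b=m('w21',(325,184),.084,(220,110),4); l=m('w21',(352,158),.0825,(220,110),4)
c=m('w15',(381,158),.084,(250,120),5)
print('screw before',a,'after',b,c,'lug tip',l)
for q in (a,b,c): print(np.degrees(np.arctan2(q[1]+.0295,q[0]-.5158))%360)
t=np.load('pics/top0.npz')['im']; im,d=eyes.camera('top'); save('top1.png',im)
crop('t2.png',np.hstack([t[180:235,305:365],im[180:235,305:365]]),0,0,120,55,6.6)
# cap top height
P=eyes.camera_params('wrist');H=P['hand_eye'];t=np.load('pics/w21.npz');R,p,D=t['R'],t['p'],t['d']
for uv in((325,200),(297,205),(347,205),(325,190),(325,180)):
    o,dr=ray('wrist',uv,R,p); print(uv,(o+dr*D[uv[1],uv[0]]).round(4))
E
```

```text
screw before [ 0.49387135 -0.05580297  0.084     ] after [ 0.49397868 -0.05605079  0.084     ] [ 0.49392935 -0.05690605  0.084     ] lug tip [ 0.48708693 -0.05251301  0.0825    ]
230.18220633223606
230.58421215168642
231.4093380377309
(325, 200) [ 0.5073 -0.0299  0.1407]
(297, 205) [ 0.5223 -0.0467  0.1265]
(347, 205) [ 0.5097 -0.0113  0.1257]
(325, 190) [ 0.5004 -0.0325  0.1408]
(325, 180) [ 0.4969 -0.0336  0.1267]
```

View pics/t2.png

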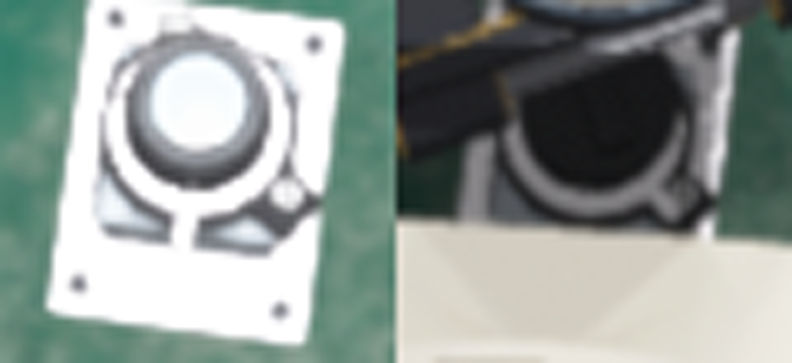

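```bash
python3 - <<'E'
from h import *
bot.sign_off(); print(get_t())
E
```

```text
the job is handed in; nothing more can be done
the job is handed in; nothing more can be done
```

The iris is closed against its stop screw, the larger dust cap is home on the lens, and the job was handed in at about 44 s of the 72 s. No verdict is reported back.

- **Iris:** I turned the ring anticlockwise about 49°, the last part in 0.25° steps. The wrist moment then climbed steadily, where it had stayed near zero before. I held it at about 0.23 N m for roughly 0.4 s, which is about 3.5 to 6.5 N at the lug depending on how the ring's friction acts. I then backed off 0.2° and released. The last picture shows the lug at the screw head.
- **Screw:** its measured position changed by about 0.3 mm from before to after. A third picture gave about 1.1 mm, with the lug beside the head; that is coarse pixel picking. I take all of it as measurement error rather than movement.
- **Cap:** it slid on without resistance and met the rim with a rise of about 4 N, within 0.5 mm of the expected height. After release the cap top read 125.7 to 126.7 mm (127 expected) and the bar 140.7 mm (141 expected), so it is level. The gripper was well clear.

Two things did not go as stated or planned:
- **Finger length:** the fingertips end about 27 mm short of the stated TCP. My first attempt to close on the ring therefore closed in the air beside the upper lens. I saw this in the pictures, measured the offset by touching the bench, and corrected for it.
- **Unplanned contact:** on the first try at that bench touch, something on the tool, most likely the gripper body, touched the side of the lens. The move stopped at its 4 N limit, and the lug and screw looked unmoved in the next picture.

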